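Close the storage jar with the lid that fits

ROBOT

A 6-joint arm with a two-finger parallel gripper is mounted at the origin on the work surface. World frame = base frame: x ahead of the robot, y to its left, z up, the work surface at z = 0. Lengths are in m, angles in rad, forces in N, time in s.
With the tool pointing down it reaches from about 0.35 to 0.775 m from the base axis. Payload 7.3 kg.
Tool frame: the origin (TCP) lies on the centre line of the jaws, within the pads' length; the fingertips stand 25 mm ahead of it and the grasp point (between the pads) lies 6 mm ahead of it; z points along the fingers, y is the direction in which the jaws open and shut (so a half turn about z gives the same grasp; the last joint's range is limited). The gripper opens to 92 mm and grips with 3 to 60 N. Pads are 19 mm wide; open, the fingers measure 130 mm over their backs; the gripper's body (75 mm by 190 mm) begins 47 mm behind the grasp point.
Start: joints at [-1.287, 0.342, 1.524, -0, 1.275, -0.146], TCP at [0.219, -0.477, 0.252] pointing down, gripper open.
Joint ranges: [-2.53, 2.53], [-0.77, 2.02], [0.04, 2.7], [-1, 4.14], [0.28, 2.66], [-3.11, 3.11]. Speed limits (rad/s): [2.57, 2.57, 3.14, 3.14, 3.14, 3.14].

INTERFACE

Orientations are given as [roll, pitch, yaw] about the fixed x, y, z axes, in that order (R = Rz(yaw) Ry(pitch) Rx(roll)).
In Python, from cell import telemetry, read_camera, workorder gives the robot as it stands.
- The arm moves only by the shell command python3 -m creep 'ROWS' [FORCE]. ROWS is JSON, one flat list of numbers, 5 for each row, row after row: the opening, from 0 (shut) to 1 (fully open), then the shift along the world's x, y, z in m, then the turn about the world's z in rad. A call has 1 to 12 rows; each row shifts and turns the pose as measured when the row begins; what a row does not reach is not made up. A row lasts 1/8 s, in which the tool goes at most 62.5 mm and 10.7 degrees, less where a joint would pass 70% of its speed; a pose out of reach is approached as far as the arm can. A call is refused whole if a number of a shift passes 0.0625 or a number of a turn 0.188, either way. A call with a gripper value outside its range is refused whole. The fingers move at their own pace and stop on an object; FORCE is the grip in N (left out, the last holds). Time passes only in rows, so rows that do not move let the fingers close. It gives the time, the measured TCP pose, the force and the opening at its end, in the units of the state.
- telemetry.observe(): the state, without advancing time (a new reading comes with each control period).
- read_camera(name): name is "scene" or "top" or "wrist"; returns a dict with "image" (400x640x3 uint8, red, green, blue), "fovy" (degrees; the focal length in pixels is half the picture's height over the tangent of half this angle, whatever the lens; pixels are square), "cx", "cy" (the principal point, pixels), "R" (3x3) and "t" (3): a world point X has camera coordinates R X + t. Camera axes: x right, y down, z forward; pixel columns grow to the right and rows downward; lengths in m; the calibration is good to about 2 mm. The wrist camera is an equidistant fisheye: a pixel r from the principal point sees the ray r / f radians off the axis. A picture is of the moment at which its call begins. There is no depth.
- workorder.hand_in(): hands the job in, once; it reports no verdict.
The state is a dict: "time": time; "qpos": joint angles; "qvel": joint speeds; "joint_efforts": joint torques, N m; "tool_pos": TCP position; "tool_rot": TCP orientation; "contact_force": force on the tool from outside, world axes, zero at the start; "torque": the same for the moment, N m; "opening": finger opening in m.
Only numpy, scipy, OpenCV 4.12 (cv2) and the standard library are available. Lean on these libraries where they do the work, as an engineer would, in place of code of your own. Each camera call takes 0.05 s, during which the arm holds its last target.

TASK

Three twist-on lids lie on the kitchen table, but only one fits the open jar. Pick up that lid by its bar handle, set it level over the jar's neck with the bar well across the neck's two lugs so that it drops all the way down, then turn it clockwise (seen from above) until it is fully home with the bar in line with the jar's lugs, and let go. Leave the other two lids where they lie.

Things in the scene. Friction and masses are not known exactly. Their poses are not given: they have to be found in the camera images.
- jar: Open clear jar 140 mm wide, fixed to the table in a black ring. Grey neck 84 mm wide, open rim 140 mm up (tapered to 76). Two lugs on the neck, on the jar's +x and -x: reach 53 mm from its centre, 25 deg either side of x, 126-134 mm up; a stop tab (down to 112 mm) 27-35 deg clockwise of each. Shoulder ends 98 mm up. Origin: centre of underside; z up.
- lid_medium: White lid that fits, 124 mm wide (flared foot 134), 0.2 kg, 4 mm play. Top face 32 mm up; on it a grey bar 64 (lid's x) x 20 mm, top 68 mm up; inner lugs below the bar's ends. Drops on only with bar 45-125 deg anticlockwise of the jar's x (aim 80), foot then 112 mm above table; turn clockwise, freely, until bar is along jar's x; stop 12 deg past. Origin: centre of foot; z up, bar up.
- lid_small: White lid of the same pattern, skirt 92 mm wide: too small for the neck. Same heights and the same grey 64 x 20 mm bar along its x. Origin: centre of its foot; z up. Leave it alone.
- lid_large: White lid of the same pattern, skirt 148 mm wide: too wide, its lugs miss those of the jar. Same heights and the same grey 64 x 20 mm bar along its x. Origin: centre of its foot; z up. Leave it alone.
Mind the look-alikes: they are no part of the job. What is shaped like the lid_medium but purple or yellow is not meant.

How it is judged:
On the way:
1. the fitting lid has dropped down over the neck, level, not yet turned home (horizontal distance between lid_medium and jar below 0.015 m and z of lid_medium in the frame of jar between 0.105 and 0.118 m and angle between the x axis of lid_medium and the x axis of jar, either way round above 0.5 rad), for 0.05 s.
At the end, for the whole second after the job is handed in: The medium lid rests on the jar's rim, released and still: centred on the neck within 12 mm, level within 7 degrees, its lower edge 105 to 118 mm above the table, and its bar in line with the jar's lugs within 23 degrees (horizontal distance between lid_medium and jar below 0.012 m and z of lid_medium in the frame of jar between 0.105 and 0.118 m and angle between the x axis of lid_medium and the x axis of jar, either way round below 0.4 rad and angle between lid_medium's own z axis and vertical below 0.12 rad and linear speed of lid_medium below 0.02 m/s); the robot touches nothing.
It fails at once if one of the other two lids is moved more than 50 mm (distance of any of lid_small, lid_large from where it was at the start of the episode above 0.05 m).
It also fails if it takes over 48 s, if anything falls off the work surface, if the arm or the gripper's body presses on something with over 40 N, if the wrist force passes 120 N, or if a joint passes its speed limit or range.

## Working session

There is one attempt and no reset: what is moved stays moved. The work goes in short steps, Python scripts to look and compute and a shell command to move; the robot and the scene stay as the last step left them, time stands still between calls to the robot, and variables do not carry over. Pictures are saved under pics/ and viewed, and the job is handed in when it is done.

```bash
ls; mkdir -p pics; python3 - <<'E'
from cell import telemetry, read_camera, workorder
import cv2
print(telemetry.observe())
for n in ["scene","top","wrist"]:
    c=read_camera(n); cv2.imwrite(f"pics/{n}0.png",c["image"][:,:,::-1]); print(n,c["fovy"],c["cx"],c["cy"],c["R"],c["t"])
E
```

```text
pics
{'time': 0.0, 'qpos': array([-1.28700911e+00,  3.42733165e-01,  1.52501738e+00,  1.48822683e-05,
        1.27540860e+00, -1.46014328e-01]), 'qvel': array([ 1.98733125e-03,  8.54359585e-04, -1.89084356e-04,  1.25793673e-03,
        1.34499687e-03,  5.32860867e-05]), 'joint_efforts': array([-1.36007937e-03, -4.31237805e+01, -2.44222873e+01,  7.17601064e-02,
        5.56907896e-02, -1.27827093e-04]), 'tool_pos': array([ 0.21867456, -0.47688208,  0.25103939]), 'tool_rot': array([-3.14004490e+00, -2.41998313e-04,  4.29797011e-01]), 'contact_force': array([-0.6392069 , -0.07807911,  0.16900482]), 'torque': array([ 0.03447932,  0.02269472, -0.01219701]), 'opening': 0.09185392605085553}
scene 42.300848580194526 323.74657827338484 200.46459877598355 [[ 0.1830022   0.98299391  0.01526994]
 [ 0.77448243 -0.13458214 -0.61811376]
 [-0.605547    0.12494247 -0.78594034]] [-0.21158008 -0.30244276  1.59916372]
top 42.565523037144004 315.6328962788348 182.54267692991243 [[ 8.83716730e-03 -9.99960381e-01  1.06794015e-03]
 [-9.89920121e-01 -8.89939237e-03 -1.41346934e-01]
 [ 1.41350838e-01  1.91931057e-04 -9.89959547e-01]] [0.14315263 0.46234358 1.64488948]
wrist 65.70646984690485 318.74744004393074 198.85377916056038 [[ 4.16765856e-01 -9.09013447e-01 -8.80124556e-04]
 [-8.72346530e-01 -4.00226597e-01  2.80767169e-01]
 [-2.55573381e-01 -1.16246396e-01 -9.59775506e-01]] [-0.52470582 -0.03474478  0.38937854]
```

View pics/scene0.png

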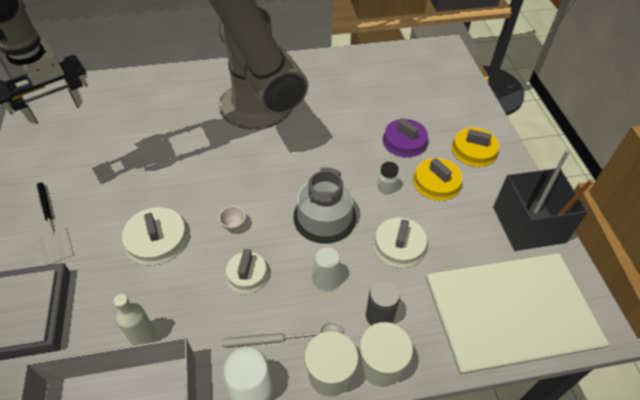

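View pics/top0.png

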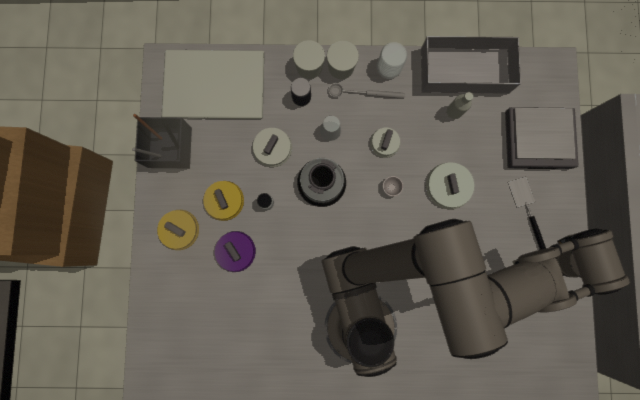

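View pics/wrist0.png

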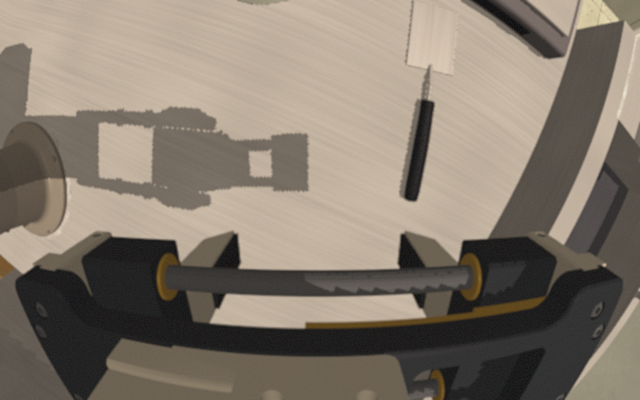

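The top picture shows three white lids, at about (272,147), (386,142) and (452,184), and the jar at (322,180). By size the medium lid is the one at (272,147). I'll enlarge these areas.

```bash
python3 - <<'E'
import cv2, numpy as np
a=cv2.imread("pics/top0.png")[115:215,235:365]; b=cv2.imread("pics/scene0.png")[160:280,280:440]
cv2.imwrite("pics/t1.png",cv2.resize(a,(780,600),interpolation=2)); cv2.imwrite("pics/s1.png",cv2.resize(b,(800,600),interpolation=2))
E
```

```text
(no output)
```

View pics/t1.png

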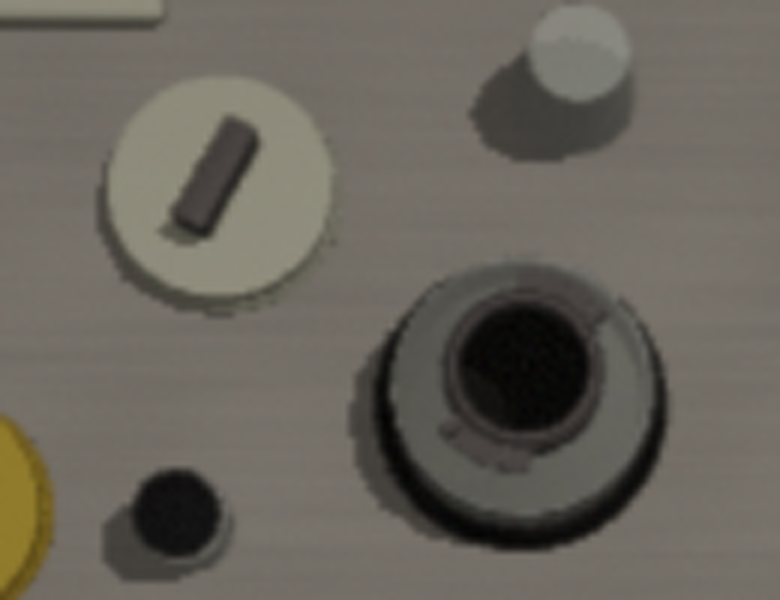

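View pics/s1.png

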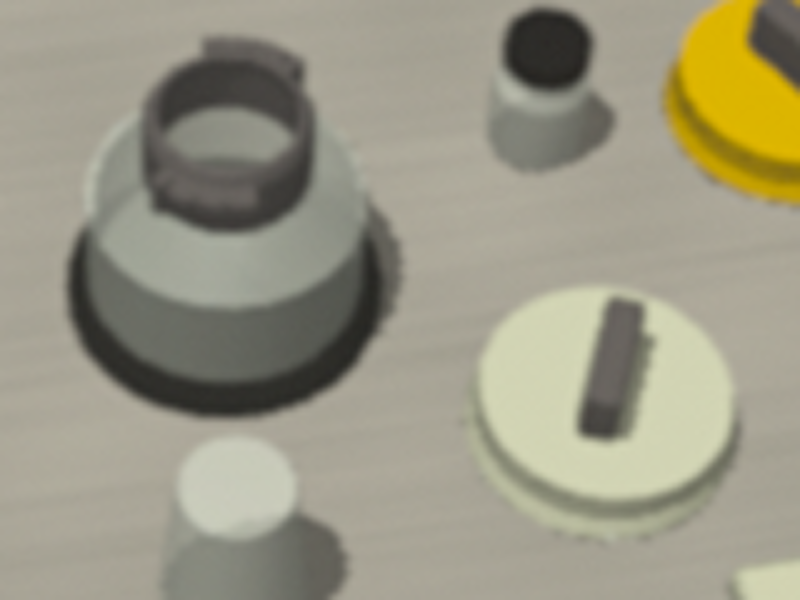

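```bash
cat > h.py <<'E'
import numpy as np, cv2, pickle
def K(c):
    h=c["image"].shape[0]; return h/2/np.tan(np.radians(c["fovy"])/2)
def proj(c,X):
    X=np.atleast_2d(X)@c["R"].T+c["t"]; f=K(c)
    return X[:,:2]/X[:,2:]*f+[c["cx"],c["cy"]]
def back(c,uv,z):
    f=K(c); d=c["R"].T@np.array([(uv[0]-c["cx"])/f,(uv[1]-c["cy"])/f,1]); o=-c["R"].T@c["t"]
    return o+d*(z-o[2])/d[2]
def crop2px(uv,off,s): return (np.array(uv)+.5)/s-.5+off
E
python3 - <<'E'
from h import *
from cell import read_camera
t=read_camera("top"); s=read_camera("scene"); pickle.dump((t,s),open("cams.pkl","wb"))
T=lambda u,z:back(t,crop2px(u,(235,115),6),z)
S=lambda u,z:back(s,crop2px(u,(280,160),5),z)
print("lid top face", T((220,187),.032),S((608,393),.032))
print("lid bar", T((233,125),.068),T((190,225),.068),S((627,305),.068),S((600,408),.068))
print("jar neck rim T",T((525,367),.14),"edge",T((460,367),.14),T((590,367),.14))
print("S",S((230,118),.14),S((148,118),.14),S((312,118),.14))
print("small,large ctr", back(t,(386,142),.032),back(t,(452,184),.032))
print("widths", [np.linalg.norm(back(t,a,.032)-back(t,b,.032)) for a,b in [((253,147),(290.5,147)),((372,142),(400,142)),((429,185),(474,185))]])
E
```

```text
lid top face [0.5825769  0.29492245 0.032     ] [0.5860779  0.29710708 0.032     ]
lid bar [0.60903782 0.28541594 0.068     ] [0.55381615 0.30740127 0.068     ] [0.56102154 0.30874096 0.068     ] [0.61623988 0.27970298 0.068     ]
jar neck rim T [0.4669271  0.12767978 0.14      ] edge [0.46662838 0.160854   0.14      ] [0.46722583 0.09450406 0.14      ]
S [0.47218359 0.12960762 0.14      ] [0.46559535 0.09150272 0.14      ] [0.47878017 0.1677608  0.14      ]
small,large ctr [ 0.59867161 -0.08421694  0.032     ] [ 0.46035371 -0.29849377  0.032     ]
widths [np.float64(0.1237899024186993), np.float64(0.09260471214160917), np.float64(0.14709046253465438)]
```

Widths come out at 124, 93 and 147 mm, so the lid at (0.584, 0.296) is the medium one. Next I'll overlay the models to fit the bar's and lugs' angles.

```bash
cat > ov.py <<'E'
from h import *
import sys
lx,ly,la,jx,jy,ja=map(float,sys.argv[1:7]); la,ja=np.radians([la,ja])
t,s=pickle.load(open("cams.pkl","rb"))
def arc(cx,cy,r,z,a,b): a=np.linspace(a,b,60); return np.c_[cx+r*np.cos(a),cy+r*np.sin(a),a*0+z]
def rect(cx,cy,a,L,W,z):
    p=np.array([[1,1],[1,-1],[-1,-1],[-1,1],[1,1]])*[L/2,W/2]; c,n=np.cos(a),np.sin(a)
    return np.c_[p@np.array([[c,n],[-n,c]])+[cx,cy],np.full(5,z)]
C=[(arc(lx,ly,.062,.032,0,6.3),(0,0,255)),(rect(lx,ly,la,.064,.02,.068),(0,255,0)),(arc(jx,jy,.038,.14,0,6.3),(0,0,255))]
d=np.radians
for k in (0,np.pi):
    l=np.r_[arc(jx,jy,.042,.134,ja+k-d(25),ja+k+d(25)),arc(jx,jy,.053,.134,ja+k+d(25),ja+k-d(25))]
    C.append((np.r_[l,l[:1]],(0,255,255)))
    C.append((arc(jx,jy,.053,.134,ja+k-d(35),ja+k-d(27)),(255,100,0)))
for n,c,(x,y,w,h,f) in (("t",t,(235,115,130,100,6)),("s",s,(280,160,160,120,5))):
    im=cv2.resize(c["image"][y:y+h,x:x+w,::-1],(w*f,h*f),interpolation=2)
    im=cv2.convertScaleAbs(im,alpha=1.4)
    for P,col in C:
        q=(proj(c,P)-[x,y]+.5)*f-.5
        cv2.polylines(im,[np.round(q).astype(int)],False,col,1)
    cv2.imwrite(f"pics/ov_{n}_{sys.argv[7]}.png",im)
E
python3 ov.py .584 .296 -25 .469 .1285 30 a
```

```text
(no output)
```

View pics/ov_t_a.png

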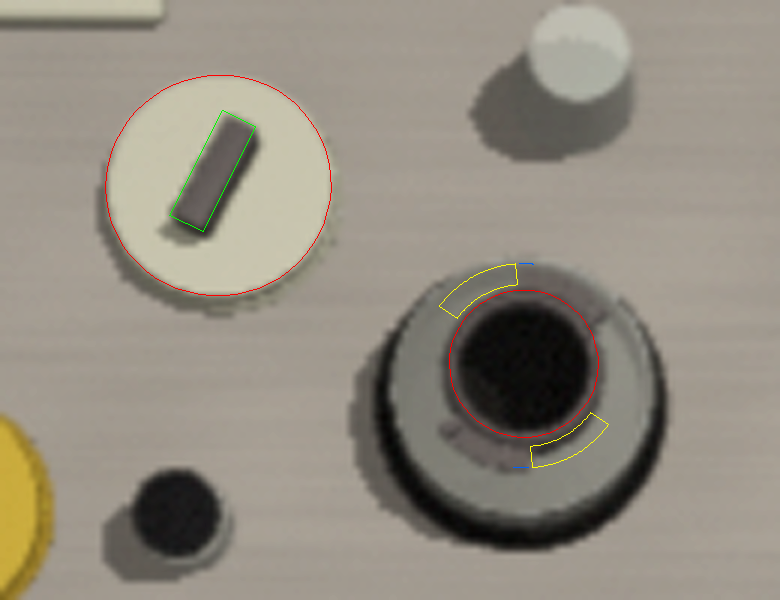

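View pics/ov_s_a.png

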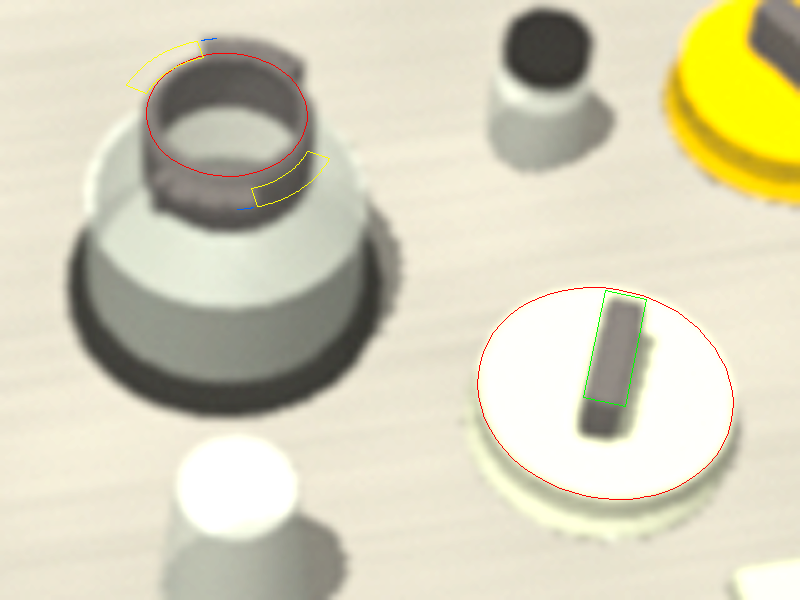

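```bash
python3 ov.py .584 .2955 -26 .469 .1285 -21 b
```

```text
(no output)
```

View pics/ov_t_b.png

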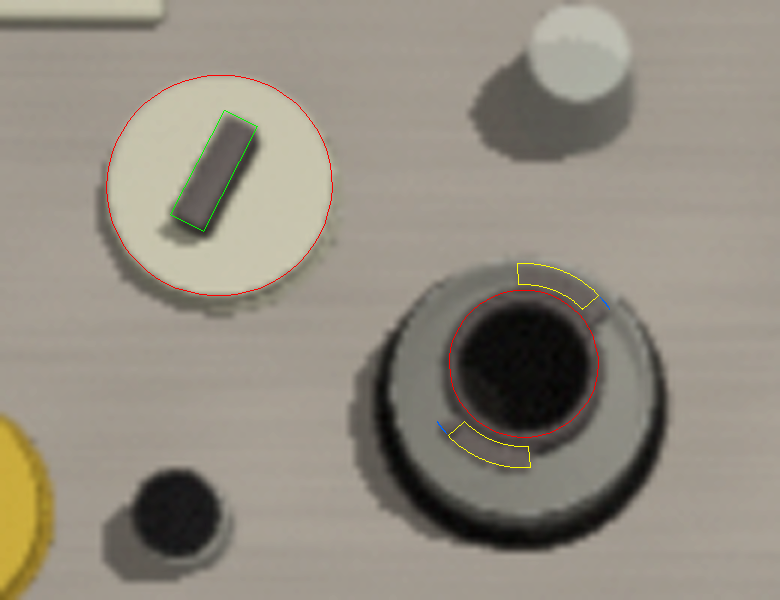

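View pics/ov_s_b.png

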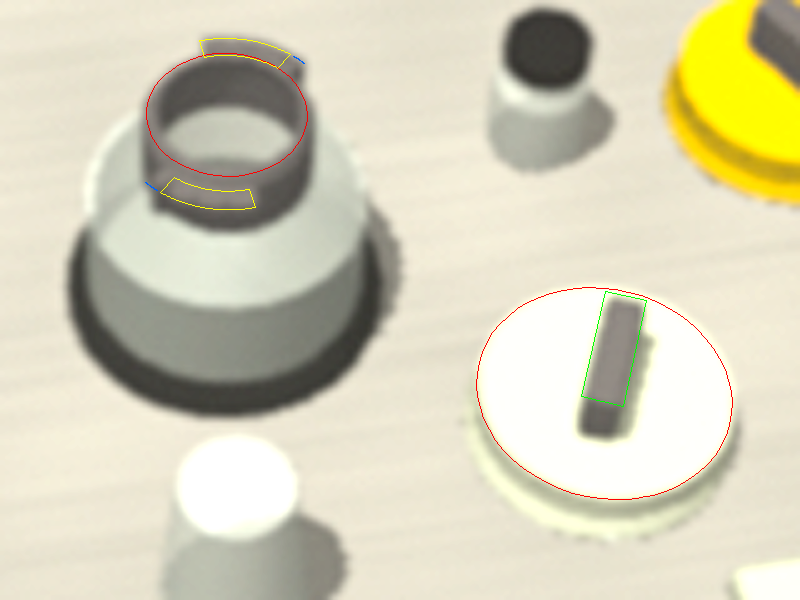

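Both overlays agree:

| Object | Position (x, y) | Angle |
|---|---|---|
| Medium lid | (0.584, 0.2955) | bar about -26° |
| Jar | (0.469, 0.1285) | x about -21° |

The tool's x axis must lie along the bar, so I need to turn from +24.6° to -26°. Moving over the lid now.

```bash
python3 -m creep '[1,0.026,0.055,0,-0.07, 1,0.026,0.055,0,-0.07, 1,0.026,0.055,0,-0.07, 1,0.026,0.055,0,-0.07, 1,0.026,0.055,0,-0.07, 1,0.026,0.055,0,-0.07, 1,0.026,0.055,0,-0.07, 1,0.026,0.055,0,-0.07, 1,0.026,0.055,0,-0.07, 1,0.026,0.055,0,-0.07, 1,0.026,0.055,0,-0.07, 1,0.026,0.055,0,-0.07]' 30
```

```text
time: 1.75
tool_pos: [0.5346, 0.1992, 0.2516]
tool_rot: [3.14, -0.006, -0.446]
contact_force: [0.7, -1.2, 0.4]
opening: 0.0916
```

```bash
python3 -m creep '[1,0.025,0.048,0,0, 1,0.024,0.048,0,0, 1,0,0,-0.03,0, 1,0,0,-0.03,0, 1,0,0,0,0]'; python3 - <<'E'
from h import *
from cell import read_camera
c=read_camera("wrist"); cv2.imwrite("pics/w2.png",c["image"][:,:,::-1]); pickle.dump(c,open("w2.pkl","wb"))
c=read_camera("top"); cv2.imwrite("pics/t2.png",cv2.resize(c["image"][60:220,200:400,::-1],(800,640)[:2],interpolation=2)[:600])
E
```

```text
time: 2.38
tool_pos: [0.5851, 0.304, 0.1878]
tool_rot: [3.14, -0.006, -0.441]
contact_force: [-0.2, -0.7, 0.2]
opening: 0.0916
```

View pics/w2.png

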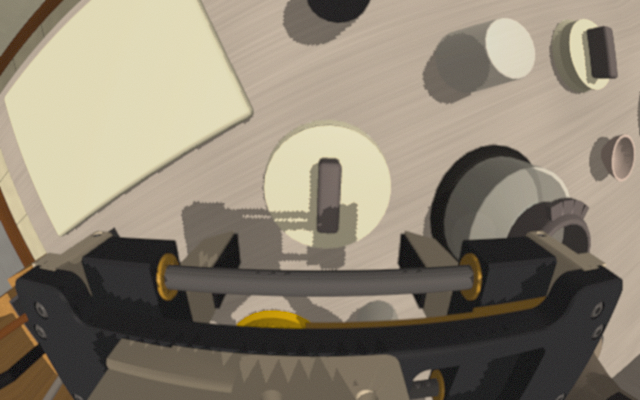

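The wrist picture shows the bar's top from about (330,160) to (328,215), almost along the image's vertical, which is the tool's x. I'll measure it with the fisheye model.

```bash
python3 - <<'E'
from h import *
c=pickle.load(open("w2.pkl","rb"))
im=cv2.resize(c["image"][110:260,250:410,::-1],(640,600),interpolation=2); cv2.imwrite("pics/w2c.png",im)
E
cat >> h.py <<'E'
def backw(c,uv,z):
    f=K(c); d=np.array(uv,float)-[c["cx"],c["cy"]]; r=np.linalg.norm(d); th=r/f
    ray=c["R"].T@np.r_[d/r*np.sin(th),np.cos(th)]; o=-c["R"].T@c["t"]
    return o+ray*(z-o[2])/ray[2]
def projw(c,X):
    X=np.atleast_2d(X)@c["R"].T+c["t"]; f=K(c); r=np.linalg.norm(X[:,:2],axis=1,keepdims=True)
    return X[:,:2]/r*np.arctan2(r,X[:,2:])*f+[c["cx"],c["cy"]]
E
```

```text
(no output)
```

View pics/w2c.png

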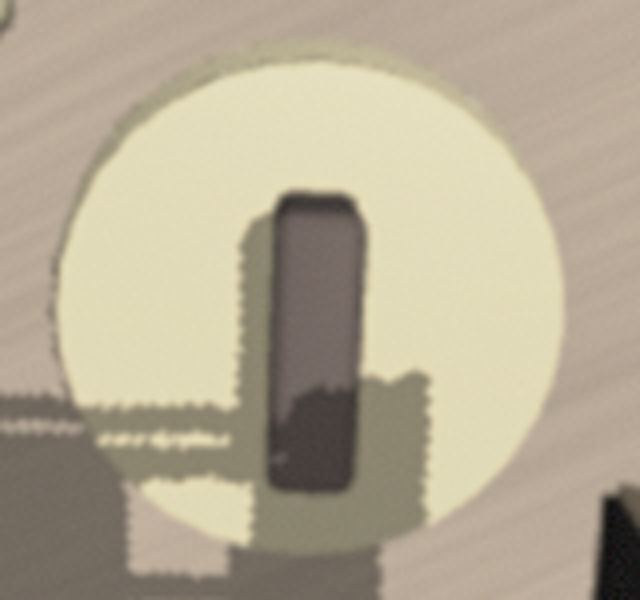

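```bash
python3 - <<'E'
from h import *
c=pickle.load(open("w2.pkl","rb"))
P=lambda u:backw(c,crop2px(u,(250,110),4),.068)[:2]
a=P((319,210));b=P((311,489));d=a-b
print(a,b,np.linalg.norm(d),(a+b)/2,np.degrees(np.arctan2(d[1],d[0])))
print(np.linalg.norm(P((275,350))-P((358,350))))
for L,R,T_,B in [((57,310),(563,310),(315,62),(305,553))]:
    Q=lambda u:backw(c,crop2px(u,(250,110),4),.032)[:2]
    print(Q(L),Q(R),Q(T_),Q(B),(Q(L)+Q(R))/2,(Q(T_)+Q(B))/2)
E
```

```text
[0.61258644 0.28113711] [0.55740612 0.30846959] 0.0615786666213003 [0.58499628 0.29480335] -26.350606286875706
0.01756897823994214
[0.61188877 0.34977373] [0.55947242 0.23855332] [0.63874438 0.26858601] [0.52826646 0.32245884] [0.5856806  0.29416353] [0.58350542 0.29552243]
```

The bar's centre is at (0.585, 0.295) and its angle is -26.3°, which agrees with the top camera. Descending.

```bash
python3 -m creep '[1,0,-0.009,-0.03,-0.018, 1,0,0,-0.04,0, 1,0,0,-0.025,0, 1,0,0,0,0]'
```

```text
time: 2.98
tool_pos: [0.591, 0.2952, 0.1032]
tool_rot: [-3.128, -0.02, -0.462]
contact_force: [-0.3, 0.1, 1.0]
opening: 0.0919
```

```bash
python3 -m creep '[1,-0.005,0,-0.02,0, 1,0,0,-0.01,0, 1,0,0,0,0]'; python3 -c "
from cell import telemetry;s=telemetry.observe();print(s['tool_pos'],s['tool_rot'],s['qvel'],s['qpos'])"
```

```text
time: 3.35
tool_pos: [0.5899, 0.2961, 0.0797]
tool_rot: [-3.12, -0.028, -0.463]
contact_force: [-0.7, 0.4, 0.5]
opening: 0.0917
[0.58987597 0.29610471 0.07974175] [-3.1195599  -0.0280865  -0.46261402] [-0.00051875 -0.01880969 -0.01609573  0.0012934   0.01184239  0.00068355] [ 0.35158111  0.73066965  1.35450968 -0.00620726  1.02112088  2.38783135]
```

The tool is tilting by about 2° on the way down, which is acceptable. Correcting x and finishing the descent.

```bash
python3 -m creep '[1,-0.006,-0.002,-0.010,0, 1,-0.003,0,-0.005,0, 1,0,0,0,0]'; python3 -c "
from cell import telemetry;s=telemetry.observe();print(s['tool_pos'],s['tool_rot'])"
```

```text
time: 3.72
tool_pos: [0.5814, 0.2943, 0.0661]
tool_rot: [-3.117, -0.03, -0.463]
contact_force: [-0.2, -0.5, 0.3]
opening: 0.0918
[0.58144646 0.29430174 0.06611693] [-3.11702864 -0.03046821 -0.46279636]
```

```bash
python3 -m creep '[1,0.003,0.001,-0.004,0, 0.1,0,0,0,0, 0,0,0,0,0, 0,0,0,0,0, 0,0,0,0,0, 0,0,0,0,0, 0,0,0,0,0, 0,0,0,0,0]' 35
```

```text
time: 4.72
tool_pos: [0.5852, 0.2956, 0.0624]
tool_rot: [-3.116, -0.031, -0.463]
contact_force: [-0.2, -0.3, 0.1]
opening: 0.0263
```

```bash
python3 -m creep '[0,0,0,0,0, 0,0,0,0,0, 0,0,0,0,0]'; python3 -m creep '[0,0,0,0.01,0, 0,0,0,0.02,0, 0,0,0,0.02,0,0,0,0,0,0]'
```

```text
time: 5.1
tool_pos: [0.585, 0.2952, 0.0625]
tool_rot: [-3.117, -0.031, -0.463]
contact_force: [-0.2, -0.9, 0.3]
opening: 0.02
time: 5.6
tool_pos: [0.5843, 0.2953, 0.1137]
tool_rot: [-3.118, -0.029, -0.463]
contact_force: [0.4, -0.9, -3.0]
opening: 0.02
```

The lid is held: opening 20 mm, weight felt. Raising it and turning towards +59°.

```bash
python3 -m creep '[0,0,0,0.03,0.1, 0,0,0,0.04,0.15, 0,0,0,0.04,0.15, 0,0,0,0.02,0.15,0,0,0,0,0.15,0,0,0,0,0.15,0,0,0,0,0.15,0,0,0,0,0.15,0,0,0,0,0.15,0,0,0,0,0.1,0,0,0,0,0.05,0,0,0,0,0]'
```

```text
time: 7.1
tool_pos: [0.5795, 0.2941, 0.2345]
tool_rot: [-3.119, -0.013, 1.036]
contact_force: [0.4, 0.3, -2.4]
opening: 0.0198
```

```bash
python3 -m creep '[0,-0.014,-0.021,0,0, 0,-0.025,-0.037,0,0, 0,-0.025,-0.037,0,0, 0,-0.025,-0.037,0,0, 0,-0.014,-0.02,0,0, 0,-0.006,-0.009,0,0, 0,0,0,0,0]'; python3 - <<'E'
from h import *
from cell import read_camera,telemetry
s=telemetry.observe();print(s['tool_pos'],s['tool_rot'])
w=read_camera("wrist"); t=read_camera("top"); c=read_camera("scene"); pickle.dump((w,t,c),open("c3.pkl","wb"))
cv2.imwrite("pics/w3.png",w["image"][:,:,::-1]);cv2.imwrite("pics/s3.png",cv2.resize(c["image"][100:260,220:420,::-1],(750,600),interpolation=2))
cv2.imwrite("pics/t3.png",cv2.resize(t["image"][110:270,220:420,::-1],(750,600),interpolation=2))
E
```

```text
time: 7.98
tool_pos: [0.466, 0.1293, 0.2308]
tool_rot: [-3.117, -0.011, 1.029]
contact_force: [-0.1, 0.2, -2.7]
opening: 0.0198
[0.46601274 0.12925694 0.23084263] [-3.11690621 -0.01138108  1.02905571]
```

View pics/w3.png

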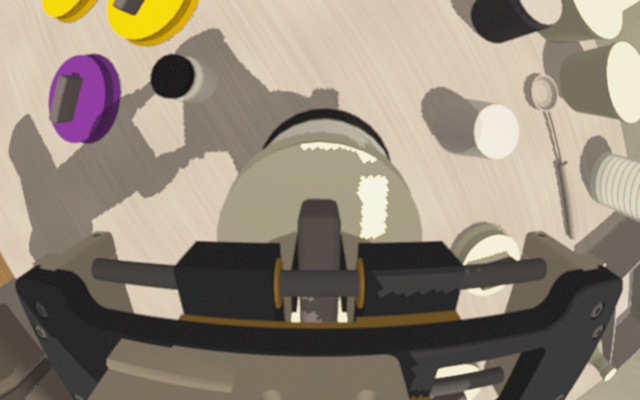

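View pics/s3.png

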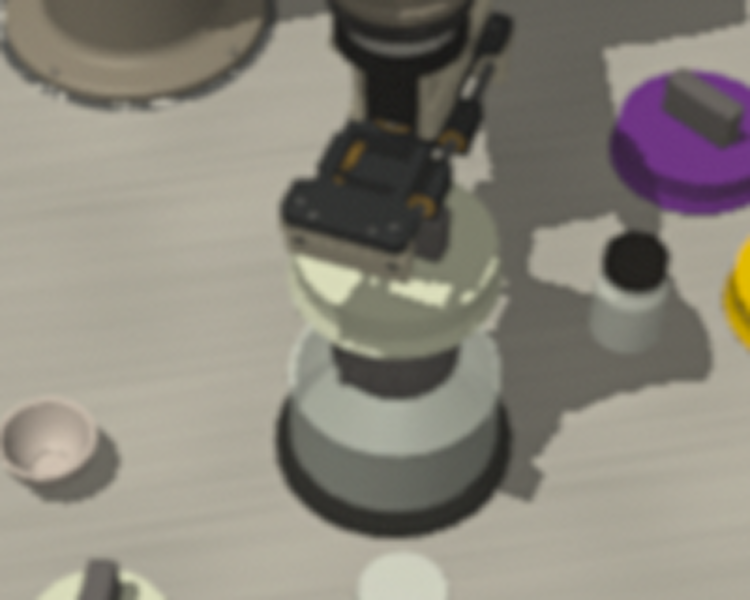

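View pics/t3.png

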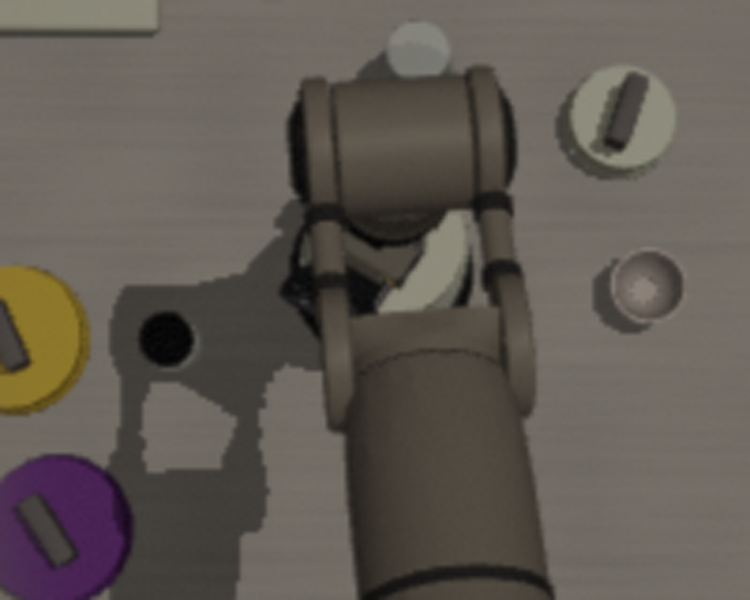

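```bash
python3 - <<'E'
from scipy.spatial.transform import Rotation as R
import numpy as np
g=R.from_euler('xyz',[-3.117,-.031,-.463]); n=R.from_euler('xyz',[-3.1169,-.0114,1.0291]); L=n*g.inv()
p=np.array([.466,.1293,.2308])+L.apply([0,-.0002,-.0625]); z=L.apply([0,0,1])
print(p,z,np.degrees(L.as_euler('xyz')))
E
```

```text
[0.46556246 0.12823793 0.16831024] [0.01019056 0.01674136 0.99980792] [ 0.50674708  1.00219224 85.49558611]
```

```bash
python3 -m creep '[0,0.0035,0,-0.01,0, 0,0,0,-0.01,0, 0,0,0,-0.008,0, 0,0,0,0,0]';python3 -c "
from cell import telemetry;s=telemetry.observe();print(s['tool_pos'],s['tool_rot'],s['torque'])"
```

```text
time: 8.62
tool_pos: [0.4705, 0.1313, 0.1993]
tool_rot: [-3.115, -0.01, 1.032]
contact_force: [0.4, -0.4, -2.0]
opening: 0.02
[0.47049802 0.1313212  0.19934948] [-3.11512261 -0.01045407  1.03237103] [ 0.02797491 -0.07006579  0.03205764]
```

```bash
python3 -m creep '[0,-0.001,-0.0015,-0.006,0, 0,0,0,-0.006,0, 0,0,0,0,0]';python3 -c "
from cell import telemetry;s=telemetry.observe();print(s['tool_pos'],s['tool_rot'],s['torque'])"
```

```text
time: 9.0
tool_pos: [0.4696, 0.1297, 0.1867]
tool_rot: [-3.116, -0.011, 1.032]
contact_force: [0.2, 0.1, -1.7]
opening: 0.02
[0.46955522 0.12971485 0.1867257 ] [-3.11551751 -0.0107426   1.03237078] [-0.01410826 -0.12107695 -0.02700919]
```

No contact yet. Carrying on down.

```bash
python3 -m creep '[0,0,0,-0.005,0, 0,0,0,-0.004,0, 0,0,0,0,0]'; python3 -m creep '[0,0,0,-0.003,0, 0,0,0,0,0]'; python3 -c "
from cell import telemetry;s=telemetry.observe();print(s['tool_pos'],s['tool_rot'],s['torque'])"
```

```text
time: 9.38
tool_pos: [0.4697, 0.1297, 0.1774]
tool_rot: [-3.116, -0.011, 1.032]
contact_force: [-0.1, 0.2, -2.5]
opening: 0.0196
time: 9.62
tool_pos: [0.4701, 0.1297, 0.175]
tool_rot: [-3.117, -0.012, 1.032]
contact_force: [-1.3, -0.2, -0.7]
opening: 0.02
[0.47007756 0.12973297 0.17502785] [-3.11720607 -0.01196602  1.03232834] [-0.04405019  0.07670365 -0.00329931]
```

```bash
python3 -m creep '[0,0,0,-0.002,0, 0,0,0,0,0]'; python3 - <<'E'
from h import *
from cell import read_camera,telemetry
s=telemetry.observe();print(s['tool_pos'],s['tool_rot'],s['torque'],s['contact_force'])
c=read_camera("scene"); pickle.dump(c,open("c4.pkl","wb"))
cv2.imwrite("pics/s4.png",cv2.resize(c["image"][140:260,270:390,::-1],(600,600),interpolation=2))
E
```

```text
time: 9.88
tool_pos: [0.4701, 0.1298, 0.1751]
tool_rot: [-3.119, -0.013, 1.033]
contact_force: [-1.3, 0.2, -1.7]
opening: 0.0197
[0.470108   0.12975299 0.17507857] [-3.11875499 -0.01294194  1.03266314] [-0.06637191  0.01872805  0.01161863] [-1.29188138  0.19395122 -1.66957094]
```

View pics/s4.png

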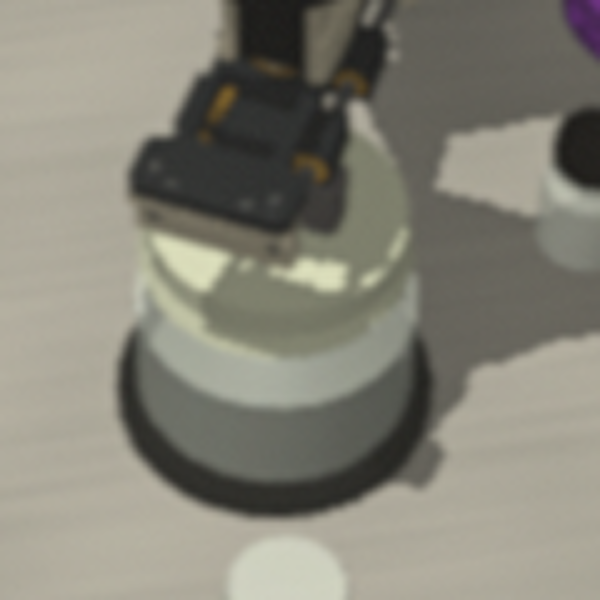

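The height has stopped falling at 0.175, so the foot is at about 0.1126: the lid is seated. Turning it clockwise.

```bash
python3 -m creep '[0,0,0,0,-0.06, 0,0,0,0,-0.1, 0,0,0,0,-0.1, 0,0,0,0,-0.1, 0,0,0,0,-0.1, 0,0,0,0,-0.06, 0,0,0,0,0]';python3 -c "
from cell import telemetry;s=telemetry.observe();print(s['tool_pos'],s['tool_rot'],s['torque'],s['opening'])"
```

```text
time: 10.8
tool_pos: [0.4723, 0.1313, 0.1748]
tool_rot: [-3.12, -0.019, 0.496]
contact_force: [-1.7, -1.3, 1.1]
opening: 0.0199
[0.47229192 0.13131885 0.17477006] [-3.11971343 -0.01890001  0.49626002] [-0.19781472  0.14088803 -0.05714316] 0.01986060177735493
```

```bash
python3 -m creep '[0,-0.0015,-0.001,0,-0.06, 0,-0.0005,-0.0005,0,-0.1, 0,0,0,0,-0.1, 0,-0.0005,-0.0005,0,-0.1, 0,0,0,0,-0.1, 0,0,0,0,-0.1, 0,0,0,0,-0.1,0,0,0,0,-0.1,0,0,0,0,-0.06, 0,0,0,0,0]';python3 -c "
from cell import telemetry;s=telemetry.observe();print(s['tool_pos'],s['tool_rot'],s['torque'],s['opening'])"
```

```text
time: 12.05
tool_pos: [0.4736, 0.1293, 0.1748]
tool_rot: [-3.12, -0.027, -0.335]
contact_force: [0.3, 0.1, 0.5]
opening: 0.0194
[0.47361722 0.12930741 0.17476369] [-3.12001831 -0.02743681 -0.33493023] [ 0.05952895  0.27600724 -0.01275713] 0.019426154828144467
```

```bash
python3 -m creep '[0,-0.001,0,0,-0.035, 0,0,0,0,0, 0,0,0,0,0]'; python3 -m creep '[0.3,0,0,0,0, 0.6,0,0,0,0, 1,0,0,0,0, 1,0,0,0,0, 1,0,0,0,0,1,0,0,0,0]';python3 -m creep '[1,0,0,0.02,0, 1,0,0,0.03,0, 1,0,0,0.03,0, 1,0,0,0.03,0,1,0,0,0,0]'
```

```text
time: 12.42
tool_pos: [0.4728, 0.1293, 0.1748]
tool_rot: [-3.12, -0.028, -0.369]
contact_force: [0.6, -0.3, 1.2]
opening: 0.0196
time: 13.18
tool_pos: [0.4725, 0.1293, 0.1747]
tool_rot: [-3.12, -0.027, -0.368]
contact_force: [0.7, -0.2, -0.6]
opening: 0.0729
time: 13.8
tool_pos: [0.4717, 0.1292, 0.2874]
tool_rot: [-3.121, -0.026, -0.369]
contact_force: [-0.8, -0.5, -0.1]
opening: 0.0916
```

Released and clear. Moving aside so the top camera can see the lid.

```bash
python3 -m creep '[1,0,-0.05,0.02,0, 1,0,-0.05,0.02,0, 1,0,-0.05,0,0, 1,0,-0.05,0,0,1,0,-0.05,0,0,1,0,-0.05,0,0,1,0,0,0,0]'; python3 - <<'E'
from h import *
from cell import read_camera
t=read_camera("top"); s=read_camera("scene"); pickle.dump((t,s),open("cams.pkl","wb"))
cv2.imwrite("pics/t5.png",t["image"][:,:,::-1])
E
sed -e 's/arc(lx,ly,.062,.032/arc(lx,ly,.062,.144/; s/.02,.068)/.02,.180)/' ov.py > ov2.py
python3 ov2.py .470 .1290 -21 .469 .1285 -21 f
```

```text
time: 14.68
tool_pos: [0.4682, -0.1787, 0.3207]
tool_rot: [-3.121, -0.015, -0.365]
contact_force: [0.6, 0.6, -0.8]
opening: 0.0918
```

View pics/ov_t_f.png

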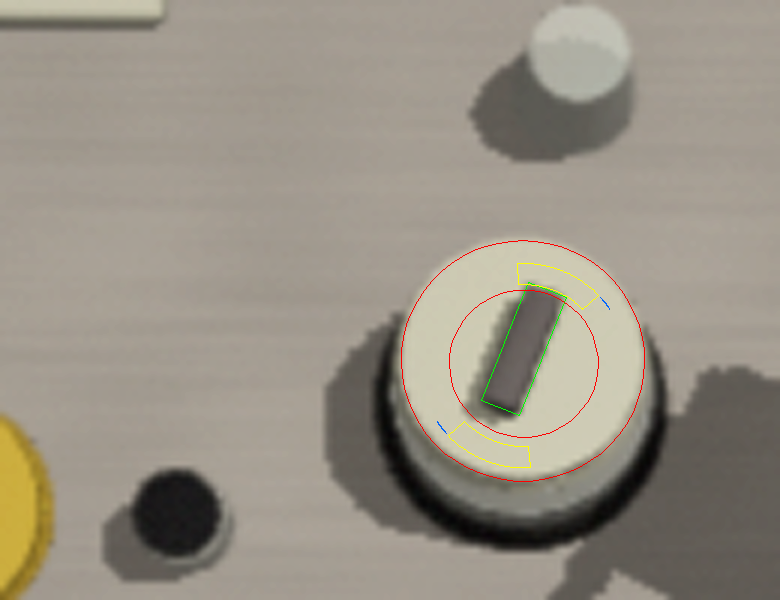

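View pics/ov_s_f.png

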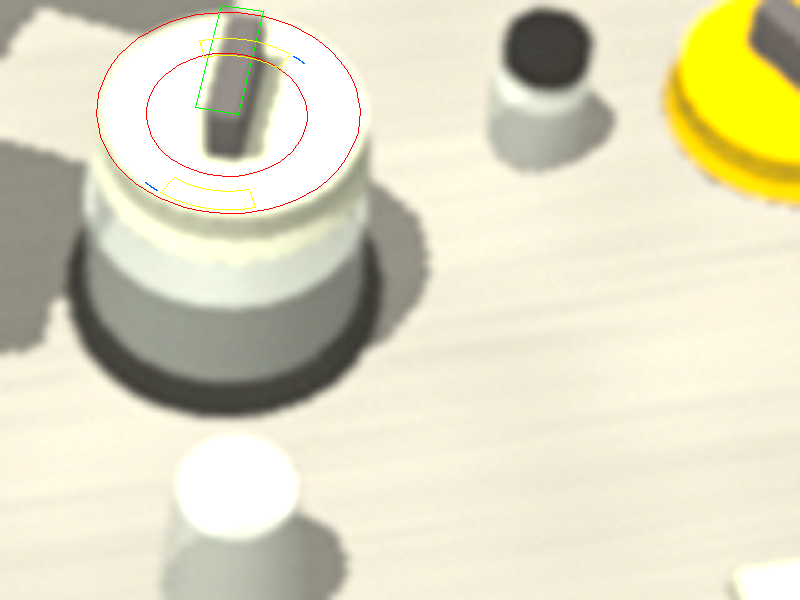

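View pics/t5.png

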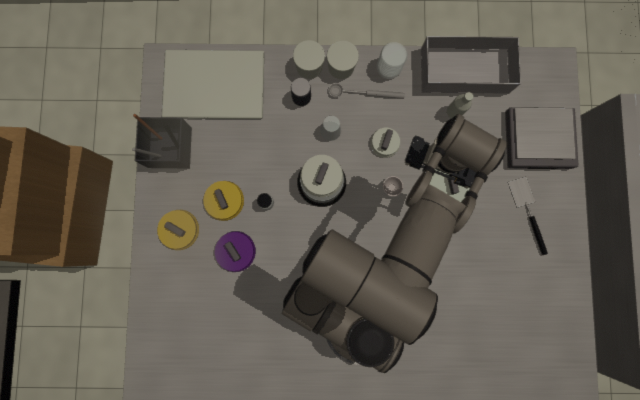

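The top overlay, drawn with the foot at 112 mm, matches the lid: circle centred at (523,360), bar from (545,290) to (500,408), about -22°. The scene overlay matches too. The other white lids are unmoved, at (386,142) and (452,184), and the arm is clear.

```bash
python3 -c "
from cell import workorder; print(workorder.hand_in())"
```

```text
the job is handed in; nothing more can be done
None
```

The medium lid is on the jar and turned home, and I handed the job in at about 15 s; the hand-in gave no verdict. I gripped the lid by its bar and lowered it with the bar about 80° anticlockwise of the jar's lugs. It dropped until the foot was about 112–113 mm up. I then turned it about 80° clockwise, released it and moved the arm clear.

**Final checks that passed:** in the top and scene pictures the lid lies within about 2 mm of the jar's centre. It is level at the seated height, with its bar at about -22° against about -21° for the jar's lugs. Forces stayed at about 3 N in every reading.

**Other lids:** the small lid sits where it was. The arm hid part of the large lid in the last top picture, but nothing went near it.

**What disagreed:**
- **Jar position:** the top and scene cameras differed by 2–5 mm, so I used a value in between.
- **Tool tilt:** the tool leaned about 2° during the descent, and I compensated for that when placing the lid.
- **Drift while turning:** the tool drifted about 3 mm, which stayed within the lid's 4 mm play.

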